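Prop open the hood of an optics housing

ROBOT

A 6-joint arm with a two-finger parallel gripper is mounted at the origin on the work surface. World frame = base frame: x ahead of the robot, y to its left, z up, the work surface at z = 0. Lengths are in m, angles in rad, forces in N, time in s.
With the tool pointing down it reaches from about 0.425 to 0.95 m from the base axis. Payload 3.5 kg.
Tool frame: the origin (TCP) lies on the centre line of the jaws, within the pads' length; the fingertips stand 14 mm ahead of it and the grasp point (between the pads) lies 5 mm behind it; z points along the fingers, y is the line along which they close (so a half turn about z gives the same grasp; the last joint's range is limited). The gripper opens to 85 mm and grips with 20 to 120 N. Pads are 22 mm wide; open, the fingers measure 114 mm over their backs; the gripper's body (76 mm by 85 mm) begins 54 mm behind the grasp point. The pads swing forward as they close: fully open they stand 13 mm farther back than shut.
Start: joints at [1.058, 0.286, 1.577, -0, 1.279, -0.15], TCP at [0.24, 0.631, 0.245] pointing down, gripper open.
Joint ranges: [-2.77, 2.77], [-0.9, 2.22], [0.21, 2.48], [-1.53, 4.67], [0.24, 2.81], [-2.84, 2.84]. Speed limits (rad/s): [2.79, 2.79, 3.14, 3.14, 3.14, 3.14].

INTERFACE

Orientations are given as a unit quaternion [w, x, y, z].
In Python, from plant import ctrl gives the robot as it stands.
- The arm moves only by the shell command python3 -m inch 'ROWS' [OPENING]. ROWS is JSON, a list of rows, each an object of numbers: "tx", "ty", "tz": the shift along the world's x, y, z in mm; "rx", "ry", "rz": the turn, a rotation vector about the world's x, y, z in rad. A call has 1 to 10 rows; each row is the pose to reach, as a shift and turn from the pose commanded when the call began; what a row does not reach only later rows make up. A row lasts 1/12 s, in which the tool goes at most 41.7 mm and 7.16 degrees, less where a joint would pass 70% of its speed; a pose out of reach is approached as far as the arm can. A call with a gripper value outside its range is refused whole. OPENING is the finger opening in mm, from 0 to 85.4, set as the call begins (- or left out, the last holds). The fingers move at their own pace and stop on an object; the grip force is fixed at half the most. Time passes only in rows, so rows that repeat a pose let the fingers close. It gives the time, the measured TCP pose, the force, the opening and the grip force at its end, in the units of the state.
- ctrl.get_state(): the state, without advancing time (a new reading comes with each control period).
- ctrl.get_image(name): name is "scene" or "top"; returns a dict with "frame" (400x640x3 uint8, red, green, blue), "camera_matrix" (3x3 intrinsics, pixels), "k1" (the pictures are not rectified: a ray, as slopes to the right and down, at radius r is drawn at 1 + k1 r^2 times it, then the intrinsics apply), "R" (3x3) and "t" (3): a world point X has camera coordinates R X + t. Camera axes: x right, y down, z forward; pixel columns grow to the right and rows downward; lengths in m; the calibration is good to about 2 mm. A picture is of the moment at which its call begins. There is no depth.
- ctrl.close_job(): hands the job in; it is judged then, once.
Trained networks look in the newest picture that a camera, given by its name, has taken for a name from the list of things; names that differ only in an ending like _2 or _b are one class to them, and where a whole thing is asked for, a point or a joint stands for the part that bears it (a point fixed in the world has none). Each returns a list of dicts, best first, with "confidence" (0 to 1); they miss things now and then, are a little off and sometimes report something else, mostly with a low value. They report only what shows in the picture. A call takes as long as a camera call.
- ctrl.boxes_of(camera, label): "box" ([left, top, right, bottom] as shares, 0 to 1, of the picture: columns of its width, rows of its height, round what is visible of it).
- ctrl.trace(camera, label): "region" (400x640 bool, what is visible of it) and "box" ([left, top, right, bottom] as shares, 0 to 1, of the picture: columns of its width, rows of its height, round what is visible of it).
The state is a dict: "time_s": time; "q": joint angles; "dq": joint speeds; "joint_torque": joint torques, N m; "eef_pos": TCP position; "tcp_rot": TCP orientation; "contact_force": force on the tool from outside, world axes, zero at the start; "torque": the same for the moment, N m; "grip_width": finger opening in m; "grasp_force": force on a finger pad.
Only numpy, scipy, OpenCV 4.12 (cv2) and the standard library are available. Lean on these libraries where they do the work, as an engineer would, in place of code of your own. Each camera call takes 0.05 s, during which the arm holds its last target. There are 200 camera calls.

TASK

Prop the optics housing's hood open for service: lift the hood by its bar and lay it right back until it stays up by itself, swing the hinged prop rod at its side well up, then bring the hood back down gently, never letting it drop, until the V-shaped saddle on the hood's side sits on the rod's ball end and the rod carries the hood. Let go of everything, and leave the two bottles and the cardboard box where they stand.

Things in the scene. Friction and masses are not known exactly. Their poses are not given: they have to be found in the camera images.
- housing: white open-topped metal housing fixed to the optical table, 175 (x) by 180 (y) by 70 mm high, small lens mounts inside. Origin: centre of its underside, on the table. Its x axis points away from its front (the side with the hood's bar, roughly facing the robot) to its rear (the hood's hinge), y to its left (the prop rod's side), z up.
- hood (a joint): opening angle of the hood in rad: 0 shut, grows as its front rises, stop at 1.63 (just past upright). White sheet-metal cover 175 by 180 by 34 mm, about 0.5 to 0.9 kg with its fittings, hinged on the housing's rear top edge. Its hinge is a little stiff (0.1 N m): the hood stays by itself only from about 1.5 rad on, anywhere lower it falls shut (unless propped). With the ball seated in the saddle it reads 0.837.
- hood_hinge (a point): middle of the hood's hinge axis: 87.5 mm to the rear of the housing's origin, 70 mm above the table; the axis runs along the housing's y. It does not move with the hood.
- hood_bar (a point): middle of the hood's lifting bar: a round steel bar, 12 mm thick, 120 mm long along the housing's y, on two 10 mm arms 110 mm apart (centred), 45 mm ahead of the hood's front face. With the hood shut it lies 220 mm ahead of the hinge axis and 18 mm above it (88 mm above the table); it moves with the hood on that circle, with free space above it all the way. The bar can turn between the fingers.
- saddle (a point): steel inverted-V saddle at the end of an arm on the hood's left side: two plates 26 mm long, 34 mm wide (along the hinge axis), at 90 degrees to each other, the V opening towards the hood's underside, about 35 mm across its mouth. This point: where the ball's centre lies when the ball sits fully in the V. With the hood shut that is 155 mm ahead of the hinge axis, 145 mm to the left of the housing's middle and 1 mm above the hinge axis' height; it moves with the hood.
- rod (a joint): angle of the prop rod in rad: 0 lying level, pointing to the housing's rear; grows as its ball end rises; 1.57 upright; stop at 2.2. With the ball seated in the saddle it reads 1.175. Its pivot is stiff (0.1 N m): the rod stays where it is put, and about 1 N at the ball moves it. The ball passes freely under the saddle while the hood is open more than 1.0 rad.
- rod_pivot (a point): pivot of the prop rod: 77.5 mm ahead of the housing's origin, 145 mm to its left, 38 mm above the table; its axis runs along the housing's y, so the rod swings in an upright plane 55 mm outside the housing's left wall.
- ball (a point): steel ball of 16 mm diameter at the free end of the prop rod, a round steel rod 10 mm thick; this point: the ball's centre, 160 mm from the pivot.
- bottle_tall: bystander: white bottle 52 mm in diameter, 120 mm high, standing to the right of the housing; origin under its centre.
- bottle_small: bystander: amber bottle 38 mm in diameter, 75 mm high, standing to the right of the housing; origin under its centre.
- wipes_box: bystander: cardboard box 90 by 120 by 70 mm standing to the left of the prop rod; origin under its centre.

How it is judged:
By the outcome, as a careful person would: the job done as asked, in the order asked, and still so for the second after the job is handed in, with the robot touching nothing.
It also fails if it takes over 72 s, if anything falls off the work surface, if the arm or the gripper's body presses on something with over 40 N, if the wrist force passes 120 N, or if a joint passes its speed limit or range.

## Working session

There is one attempt and no reset: what is moved stays moved. The work goes in short steps, Python scripts to look and compute and a shell command to move; the robot and the scene stay as the last step left them, time stands still between calls to the robot, and variables do not carry over. Pictures are saved under pics/ and viewed, at most 13 in all, crops included, and the job is handed in when it is done.

```bash
ls; mkdir -p pics; python3 - <<'E'
from plant import ctrl
import cv2,numpy as np
s=ctrl.get_state();print({k:np.round(v,3).tolist() for k,v in s.items()})
for n in("scene","top"):
    d=ctrl.get_image(n);cv2.imwrite(f"pics/{n}0.png",d["frame"][:,:,::-1]);print(n,d["camera_matrix"],d["k1"],d["R"],d["t"])
    for l in("housing","hood","hood_bar","saddle","rod","ball","bottle_tall","bottle_small","wipes_box"):
        print(l,[(np.round(np.array(b["box"])*[640,400,640,400],0).tolist(),round(b["confidence"],2)) for b in ctrl.boxes_of(n,l)[:2]])
E
```

```text
pics
{'time_s': 0.0, 'q': [1.058, 0.287, 1.578, 0.0, 1.279, -0.15], 'dq': [0.0, -0.0, -0.0, -0.0, -0.0, 0.002], 'joint_torque': [0.001, -40.599, -29.263, -0.0, 0.006, -0.0], 'eef_pos': [0.239, 0.631, 0.244], 'tcp_rot': [-0.0, 0.18, 0.984, -0.001], 'contact_force': [-0.538, -0.293, 0.635], 'torque': [-0.01, 0.003, 0.046], 'grasp_force': 0.0, 'grip_width': 0.086}
scene [[375.59578305   0.         321.15632971]
 [  0.         375.59578305 200.3465333 ]
 [  0.           0.           1.        ]] 0.03040888383228491 [[-0.60880302  0.7931902   0.01442905]
 [ 0.55365061  0.43783334 -0.70835935]
 [-0.56818121 -0.42326266 -0.70570449]] [ 0.2854491  -0.29670059  1.22986004]
housing [([300.0, 228.0, 374.0, 310.0], 0.62)]
hood [([207.0, 129.0, 336.0, 204.0], 0.58), ([231.0, 105.0, 252.0, 137.0], 0.42)]
hood_bar []
saddle [([208.0, 127.0, 332.0, 204.0], 0.65)]
rod [([263.0, 193.0, 329.0, 226.0], 0.59)]
ball [([268.0, 192.0, 329.0, 227.0], 0.58)]
bottle_tall [([232.0, 106.0, 252.0, 139.0], 0.61)]
bottle_small [([195.0, 130.0, 207.0, 163.0], 0.57)]
wipes_box [([298.0, 229.0, 372.0, 312.0], 0.91), ([265.0, 193.0, 326.0, 229.0], 0.72)]
top [[413.2756771    0.         317.85144865]
 [  0.         413.2756771  199.07319702]
 [  0.           0.           1.        ]] -0.026865886949373894 [[-0.02609838 -0.99948084 -0.01889253]
 [-0.99607377  0.02759938 -0.08411495]
 [ 0.0845927   0.01662309 -0.99627694]] [0.10701433 0.59538865 1.05299983]
housing [([321.0, 163.0, 443.0, 265.0], 0.89)]
hood [([326.0, 164.0, 442.0, 266.0], 0.68)]
hood_bar [([331.0, 167.0, 445.0, 268.0], 0.96), ([337.0, 162.0, 350.0, 217.0], 0.28)]
saddle [([329.0, 163.0, 443.0, 267.0], 0.66)]
rod [([337.0, 164.0, 350.0, 216.0], 0.56)]
ball [([336.0, 161.0, 351.0, 218.0], 0.52)]
bottle_tall [([452.0, 234.0, 483.0, 257.0], 0.7)]
bottle_small [([469.0, 196.0, 489.0, 213.0], 0.8)]
wipes_box [([253.0, 144.0, 310.0, 195.0], 0.63)]
```

```bash
python3 - <<'E'
import cv2
a=cv2.imread("pics/top0.png")[110:310,230:500];cv2.imwrite("pics/top0c.png",cv2.resize(a,None,fx=2.9,fy=2.9,interpolation=2))
a=cv2.imread("pics/scene0.png")[80:330,170:400];cv2.imwrite("pics/scene0c.png",cv2.resize(a,None,fx=2.4,fy=2.4,interpolation=2))
E
```

```text
(no output)
```

View pics/top0c.png

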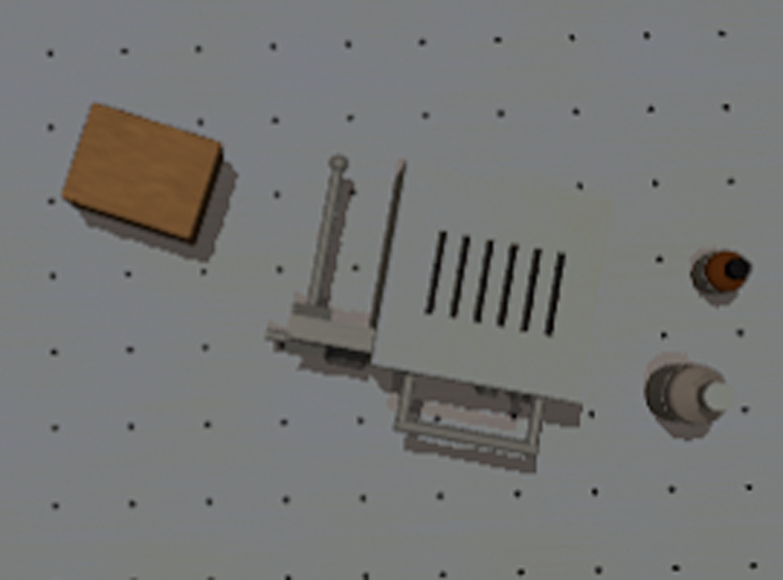

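View pics/scene0c.png

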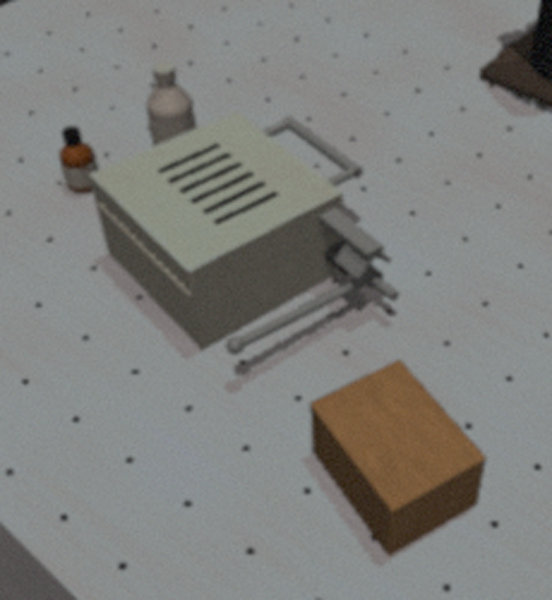

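The top view shows the bar ends at crop (397,428) and (537,452), the ball at (338,163), and the box to the left, with about a centimetre or more clear of the rod. The scene view shows the hood's top corners at crop (95,180), (190,270), (340,197) and (240,117), and the ball at (233,344). Next I fit the housing pose.

```bash
cat > h.py <<'E'
import numpy as np,cv2
from scipy.optimize import least_squares
from plant import ctrl
def proj(d,X):
    c=np.atleast_2d(X)@np.array(d["R"]).T+d["t"]; s=c[:,:2]/c[:,2:]; s=s*(1+d["k1"]*(s**2).sum(1,keepdims=True))
    K=np.array(d["camera_matrix"]); return s*[K[0,0],K[1,1]]+K[:2,2]
def world(p,X):
    X=np.atleast_2d(X);c,s=np.cos(p[2]),np.sin(p[2])
    return np.c_[p[0]+c*X[:,0]-s*X[:,1],p[1]+s*X[:,0]+c*X[:,1],X[:,2]]
def ball(a): return np.array([-.0775+.16*np.cos(a),.145,.038+.16*np.sin(a)])
def hoodpt(a,f,y,h): # f ahead of hinge, h above
    return np.array([.0875-f*np.cos(a)+h*np.sin(a)*1.0,y,.07+f*np.sin(a)+h*np.cos(a)])
def bar(a,y=0): return hoodpt(a,.22,y,.018)
def saddle(a): return hoodpt(a,.155,.145,.001)
E
python3 - <<'E'
from h import *
T=ctrl.get_image("top");S=ctrl.get_image("scene")
ft=lambda x,y:(x/2.9+230,y/2.9+110); fs=lambda x,y:(x/2.4+170,y/2.4+80)
tp=np.array([ft(397,428),ft(537,452),ft(338,163),ft(372,363)])
sp=np.array([fs(190,270),fs(95,180),fs(342,197),fs(240,117),fs(233,345),fs(289,122),fs(358,172)])
def pts(p):
    b=ball(p[3])
    t=[bar(0,.06),bar(0,-.06),b,[-.0875,.09,.104]]
    s=[[.0875,.09,.104],[.0875,-.09,.104],[-.0875,.09,.104],[-.0875,-.09,.104],b,bar(0,-.06),bar(0,.06)]
    return world(p,t),world(p,s)
def f(p):
    t,s=pts(p);return np.r_[(proj(T,t)-tp).ravel(),(proj(S,s)-sp).ravel()]
r=min((least_squares(f,[.55,-.05,y,0],loss="soft_l1") for y in(0,.3,-.3)),key=lambda r:r.cost)
print(r.x,r.cost);print(f(r.x).reshape(-1,2).round(1))
p=r.x;np.save("p.npy",p)
for n,X in dict(bar=bar(0),bar15=bar(1.53),ball=ball(p[3]),sad=saddle(0),hinge=[.0875,0,.07]).items():print(n,world(p,X).round(3))
E
```

```text
[ 0.56653693 -0.10881545 -0.21661855  0.07436509] 12.45889154444934
[[-1.6 -1.2]
 [-1.1 -0.1]
 [-0.2  0.3]
 [-1.2  0.6]
 [-0.8  0.2]
 [-2.6 -3.2]
 [ 0.3 -2.3]
 [-1.3 -3.2]
 [ 0.5 -0.1]
 [-0.5 -1.1]
 [ 0.2 -0. ]]
bar [[ 0.437 -0.08   0.088]]
bar15 [[ 0.661 -0.13   0.291]]
ball [[0.678 0.015 0.05 ]]
sad [[0.532 0.047 0.071]]
hinge [[ 0.652 -0.128  0.07 ]]
```

```bash
python3 -m inch '[{"tx":240,"ty":-330,"rz":-1.25},{"tx":240,"ty":-330,"rz":-1.25},{"tx":240,"ty":-330,"rz":-1.25},{"tx":240,"ty":-330,"rz":-1.25},{"tx":240,"ty":-330,"rz":-1.25},{"tx":240,"ty":-330,"rz":-1.25},{"tx":240,"ty":-330,"rz":-1.25},{"tx":240,"ty":-330,"rz":-1.25},{"tx":240,"ty":-330,"rz":-1.25},{"tx":240,"ty":-330,"rz":-1.25}]' 40
```

```text
invalid input at $[0]: expected keys tx, ty, tz, rx, ry, rz
```

```bash
python3 -m inch '[{"tx":240,"ty":-330,"tz":0,"rx":0,"ry":0,"rz":-1.25},{"tx":240,"ty":-330,"tz":0,"rx":0,"ry":0,"rz":-1.25},{"tx":240,"ty":-330,"tz":0,"rx":0,"ry":0,"rz":-1.25},{"tx":240,"ty":-330,"tz":0,"rx":0,"ry":0,"rz":-1.25},{"tx":240,"ty":-330,"tz":0,"rx":0,"ry":0,"rz":-1.25},{"tx":240,"ty":-330,"tz":0,"rx":0,"ry":0,"rz":-1.25},{"tx":240,"ty":-330,"tz":0,"rx":0,"ry":0,"rz":-1.25},{"tx":240,"ty":-330,"tz":0,"rx":0,"ry":0,"rz":-1.25},{"tx":240,"ty":-330,"tz":0,"rx":0,"ry":0,"rz":-1.25},{"tx":240,"ty":-330,"tz":0,"rx":0,"ry":0,"rz":-1.25}]' 40
```

```text
time_s: 1.93
eef_pos: [0.4809, 0.2986, 0.2457]
tcp_rot: [0.0, 0.724, 0.689, 0.0]
contact_force: [0.5, 0.7, 0.6]
grip_width: 0.0397
grasp_force: 0.0
```

```bash
python3 -m inch '[{"tx":-44,"ty":-379,"tz":-60,"rx":0,"ry":0,"rz":-0.168},{"tx":-44,"ty":-379,"tz":-60,"rx":0,"ry":0,"rz":-0.168},{"tx":-44,"ty":-379,"tz":-60,"rx":0,"ry":0,"rz":-0.168},{"tx":-44,"ty":-379,"tz":-60,"rx":0,"ry":0,"rz":-0.168},{"tx":-44,"ty":-379,"tz":-60,"rx":0,"ry":0,"rz":-0.168},{"tx":-44,"ty":-379,"tz":-60,"rx":0,"ry":0,"rz":-0.168},{"tx":-44,"ty":-379,"tz":-60,"rx":0,"ry":0,"rz":-0.168},{"tx":-44,"ty":-379,"tz":-60,"rx":0,"ry":0,"rz":-0.168},{"tx":-44,"ty":-379,"tz":-60,"rx":0,"ry":0,"rz":-0.168},{"tx":-44,"ty":-379,"tz":-60,"rx":0,"ry":0,"rz":-0.168}]'; python3 - <<'E'
from h import *
d=ctrl.get_image("scene");p=np.load("p.npy")
cv2.imwrite("pics/s1.png",cv2.resize(d["frame"][40:240,200:440,::-1],None,fx=3,fy=3,interpolation=2))
s=ctrl.get_state();print(s["q"]);e=s["eef_pos"]
for X in(e,world(p,bar(0,.06))[0],world(p,bar(0,-.06))[0]):print((proj(d,X)-[200,40])*3)
E
```

```text
time_s: 2.77
eef_pos: [0.4345, -0.0822, 0.1849]
tcp_rot: [0.001, 0.779, 0.627, -0.001]
contact_force: [0.4, 0.5, -0.4]
grip_width: 0.0398
grasp_force: 0.0
[-4.15325791e-01 -1.85988755e-01  2.18309517e+00 -1.51516219e-03
  1.14463966e+00 -1.99282493e-01]
[[310.72971335 197.48951492]]
[[357.95743646 334.93311349]]
[[269.86907123 269.26498641]]
```

View pics/s1.png

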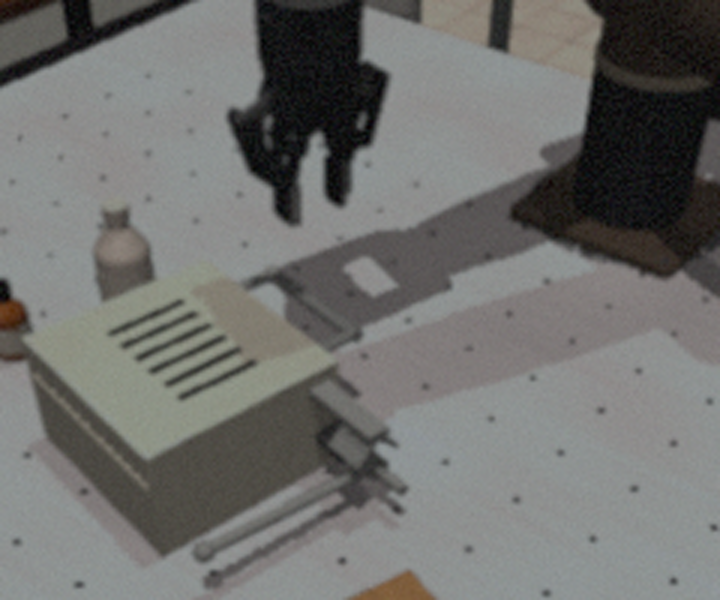

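The gripper is above the bar: fingertips at about (290,215) and (340,200) in the crop, bar ends at (262,275) and (357,335), both matching my projections. I descend and close.

```bash
python3 -m inch '[{"tx":2,"ty":2,"tz":-40,"rx":0,"ry":0,"rz":0},{"tx":2,"ty":2,"tz":-70,"rx":0,"ry":0,"rz":0},{"tx":2,"ty":2,"tz":-90,"rx":0,"ry":0,"rz":0},{"tx":2,"ty":2,"tz":-102,"rx":0,"ry":0,"rz":0},{"tx":2,"ty":2,"tz":-102,"rx":0,"ry":0,"rz":0}]' && python3 -m inch '[{"tx":0,"ty":0,"tz":0,"rx":0,"ry":0,"rz":0},{"tx":0,"ty":0,"tz":0,"rx":0,"ry":0,"rz":0},{"tx":0,"ty":0,"tz":0,"rx":0,"ry":0,"rz":0},{"tx":0,"ty":0,"tz":0,"rx":0,"ry":0,"rz":0},{"tx":0,"ty":0,"tz":0,"rx":0,"ry":0,"rz":0},{"tx":0,"ty":0,"tz":0,"rx":0,"ry":0,"rz":0}]' 6
python3 - <<'E'
from h import *
p=np.load("p.npy");b0=world(p,bar(0))[0]
for a in np.arange(.1,1.62,.1).tolist()+[1.57,.837]:print(round(a,2),((world(p,bar(a))[0]-b0)*1000).round(0))
E
```

```text
time_s: 3.23
eef_pos: [0.4354, -0.0741, 0.0805]
tcp_rot: [-0.003, 0.777, 0.629, -0.001]
contact_force: [-1.8, 0.1, -0.2]
grip_width: 0.04
grasp_force: 0.0
time_s: 3.73
eef_pos: [0.4399, -0.0761, 0.085]
tcp_rot: [0.003, 0.778, 0.629, 0.002]
contact_force: [5.8, 1.5, -2.6]
grip_width: 0.0101
grasp_force: 58.4
0.1 [ 3. -1. 22.]
0.2 [ 8. -2. 43.]
0.3 [15. -3. 64.]
0.4 [24. -5. 84.]
0.5 [ 35.  -8. 103.]
0.6 [ 47. -10. 121.]
0.7 [ 62. -14. 137.]
0.8 [ 78. -17. 152.]
0.9 [ 95. -21. 166.]
1.0 [114. -25. 177.]
1.1 [133. -29. 186.]
1.2 [153. -34. 194.]
1.3 [174. -38. 199.]
1.4 [196. -43. 202.]
1.5 [217. -48. 203.]
1.6 [239. -53. 201.]
1.57 [232. -51. 202.]
0.84 [ 84. -18. 157.]
```

```bash
python3 -m inch '[{"tx":1,"ty":0,"tz":10,"rx":0,"ry":0,"rz":0},{"tx":3,"ty":-1,"tz":22,"rx":0,"ry":0,"rz":0},{"tx":8,"ty":-2,"tz":43,"rx":0,"ry":0,"rz":0},{"tx":15,"ty":-3,"tz":64,"rx":0,"ry":0,"rz":0},{"tx":24,"ty":-5,"tz":84,"rx":0,"ry":0,"rz":0},{"tx":35,"ty":-8,"tz":103,"rx":0,"ry":0,"rz":0},{"tx":47,"ty":-10,"tz":121,"rx":0,"ry":0,"rz":0},{"tx":62,"ty":-14,"tz":137,"rx":0,"ry":0,"rz":0},{"tx":78,"ty":-17,"tz":152,"rx":0,"ry":0,"rz":0}]'
```

```text
time_s: 4.48
eef_pos: [0.5122, -0.0916, 0.2363]
tcp_rot: [-0.005, 0.777, 0.629, -0.004]
contact_force: [-9.6, 1.1, 2.9]
grip_width: 0.0094
grasp_force: 58.5
```

```bash
python3 -m inch '[{"tx":17,"ty":-4,"tz":14,"rx":0,"ry":0,"rz":0},{"tx":36,"ty":-8,"tz":25,"rx":0,"ry":0,"rz":0},{"tx":55,"ty":-12,"tz":34,"rx":0,"ry":0,"rz":0},{"tx":75,"ty":-17,"tz":42,"rx":0,"ry":0,"rz":0},{"tx":96,"ty":-21,"tz":47,"rx":0,"ry":0,"rz":0},{"tx":118,"ty":-26,"tz":50,"rx":0,"ry":0,"rz":0},{"tx":139,"ty":-31,"tz":51,"rx":0,"ry":0,"rz":0},{"tx":150,"ty":-34,"tz":51,"rx":0,"ry":0,"rz":0},{"tx":156,"ty":-35,"tz":50,"rx":0,"ry":0,"rz":0},{"tx":156,"ty":-35,"tz":50,"rx":0,"ry":0,"rz":0}]'; python3 - <<'E'
from h import *
for n in("scene","top"):
    d=ctrl.get_image(n)
    c=(slice(40,300),slice(180,440)) if n=="scene" else (slice(100,300),slice(230,500))
    cv2.imwrite(f"pics/{n}2.png",cv2.resize(d["frame"][c][:,:,::-1],None,fx=2.2,fy=2.2,interpolation=2))
print(ctrl.get_state()["eef_pos"],ctrl.get_state()["q"])
E
cd pics; python3 -c "
import cv2,numpy as np
a=cv2.imread('scene2.png');print(a.shape)"
```

```text
time_s: 5.32
eef_pos: [0.6738, -0.1264, 0.2895]
tcp_rot: [0.001, 0.777, 0.629, 0.003]
contact_force: [0.9, 4.3, 6.3]
grip_width: 0.0097
grasp_force: 64.3
[ 0.67313081 -0.12627629  0.28958389] [-0.33456056  0.2767039   1.50783498  0.0037023   1.35217569 -0.12607349]
(572, 572, 3)
```

View pics/scene2.png

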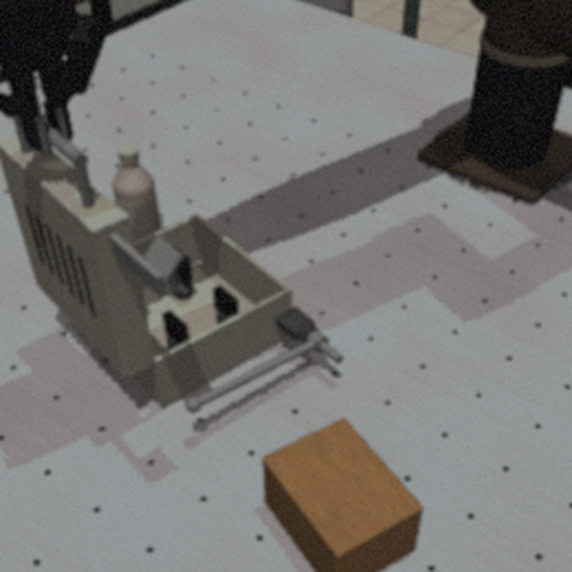

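The hood stands upright at about 1.58 rad by the tool position, with the rod still down and the ball at crop (193,405). I release and rise.

```bash
python3 -m inch '[{"tx":0,"ty":0,"tz":0,"rx":0,"ry":0,"rz":0},{"tx":0,"ty":0,"tz":0,"rx":0,"ry":0,"rz":0},{"tx":0,"ty":0,"tz":0,"rx":0,"ry":0,"rz":0},{"tx":0,"ty":0,"tz":0,"rx":0,"ry":0,"rz":0},{"tx":0,"ty":0,"tz":20,"rx":0,"ry":0,"rz":0},{"tx":0,"ty":0,"tz":50,"rx":0,"ry":0,"rz":0},{"tx":0,"ty":0,"tz":80,"rx":0,"ry":0,"rz":0}]' 36
python3 - <<'E'
from h import *
from scipy.spatial.transform import Rotation as R
p=np.load("p.npy");s=ctrl.get_state();e=s["eef_pos"];q=s["tcp_rot"]
yaw=p[2];t=.5
# goal: tool z=(sin t,0,-cos t), y = +housing y, x=y x z
z=np.array([np.sin(t),0,-np.cos(t)]);y=np.array([0,1,0.]);
for sg in(1,-1):
    G=R.from_euler('z',yaw)*R.from_matrix(np.c_[np.cross(sg*y,z),sg*y,z]);print("rotvec to goal",sg,(G*R.from_quat(np.r_[q[1:],q[0]]).inv()).as_rotvec().round(3))
G0=R.from_euler('z',yaw);zw=G0.apply(z);print("zw",zw)
for a in(p[3],.2,.4,.6,.8,1.0,1.1,1.175):
    print(round(a,2),"TCP target",((world(p,ball(a))[0]+.005*zw)*1000).round(0))
print(e,s["contact_force"])
E
```

```text
time_s: 6.0
eef_pos: [0.6705, -0.128, 0.3639]
tcp_rot: [-0.002, 0.777, 0.629, -0.002]
contact_force: [0.7, 0.3, 1.0]
grip_width: 0.0355
grasp_force: 0.0
rotvec to goal 1 [-0.463 -0.305  1.53 ]
rotvec to goal -1 [ 0.295 -0.47  -1.542]
zw [ 0.46822127 -0.10304218 -0.87758256]
0.07 TCP target [680.  15.  45.]
0.2 TCP target [677.  15.  65.]
0.4 TCP target [668.  17.  96.]
0.6 TCP target [653.  21. 124.]
0.8 TCP target [633.  25. 148.]
1.0 TCP target [609.  30. 168.]
1.1 TCP target [595.  33. 176.]
1.18 TCP target [585.  36. 181.]
[ 0.6705159  -0.12803437  0.36387322] [0.66291015 0.26150204 1.04285788]
```

```bash
python3 -m inch '[{"tx":-30,"ty":10,"tz":20,"rx":0,"ry":0,"rz":0.1},{"tx":-60,"ty":30,"tz":20,"rx":-0.06,"ry":-0.04,"rz":0.2},{"tx":-150,"ty":178,"tz":-50,"rx":-0.463,"ry":-0.305,"rz":1.53},{"tx":-150,"ty":178,"tz":-50,"rx":-0.463,"ry":-0.305,"rz":1.53},{"tx":-150,"ty":178,"tz":-50,"rx":-0.463,"ry":-0.305,"rz":1.53},{"tx":-150,"ty":178,"tz":-50,"rx":-0.463,"ry":-0.305,"rz":1.53},{"tx":-150,"ty":178,"tz":-50,"rx":-0.463,"ry":-0.305,"rz":1.53},{"tx":-150,"ty":178,"tz":-50,"rx":-0.463,"ry":-0.305,"rz":1.53},{"tx":-150,"ty":178,"tz":-50,"rx":-0.463,"ry":-0.305,"rz":1.53},{"tx":-150,"ty":178,"tz":-50,"rx":-0.463,"ry":-0.305,"rz":1.53}]' 40
cat > g.py <<'E'
from h import *
from scipy.spatial.transform import Rotation as R
import sys
p=np.load("p.npy");s=ctrl.get_state();q=s["tcp_rot"];t=float(sys.argv[1]);a=float(sys.argv[2])
z=np.array([np.sin(t),0,-np.cos(t)]);y=np.array([0,1,0.])
G0=R.from_euler('z',p[2]);G=G0*R.from_matrix(np.c_[np.cross(y,z),y,z])
zw=G0.apply(z);print("rot",(G*R.from_quat(np.r_[q[1:],q[0]]).inv()).as_rotvec().round(3),"q",np.round(s["q"],2))
g=world(p,ball(a))[0]+.005*zw
for b in(.15,.06,0):print(b,"shift",((g-b*zw-s["eef_pos"])*1000).round(0))
E
python3 g.py .5 .074
```

```text
time_s: 6.83
eef_pos: [0.5207, 0.0507, 0.3148]
tcp_rot: [0.194, 0.298, 0.934, -0.019]
contact_force: [-0.9, 0.5, -0.4]
grip_width: 0.0403
grasp_force: 0.0
rot [-0.12  -0.075  0.381] q [-0.03 -0.28  2.05 -0.17  1.01 -0.92]
0.15 shift [  89.  -21. -138.]
0.06 shift [ 131.  -30. -217.]
0 shift [ 159.  -36. -269.]
```

```bash
python3 -m inch '[{"tx":40,"ty":-10,"tz":-70,"rx":-0.12,"ry":-0.075,"rz":0.381},{"tx":60,"ty":-15,"tz":-100,"rx":-0.12,"ry":-0.075,"rz":0.381},{"tx":89,"ty":-21,"tz":-138,"rx":-0.12,"ry":-0.075,"rz":0.381},{"tx":89,"ty":-21,"tz":-138,"rx":-0.12,"ry":-0.075,"rz":0.381},{"tx":100,"ty":-23,"tz":-160,"rx":-0.12,"ry":-0.075,"rz":0.381},{"tx":115,"ty":-26,"tz":-185,"rx":-0.12,"ry":-0.075,"rz":0.381},{"tx":126,"ty":-29,"tz":-208,"rx":-0.12,"ry":-0.075,"rz":0.381},{"tx":126,"ty":-29,"tz":-208,"rx":-0.12,"ry":-0.075,"rz":0.381}]'
python3 g.py .5 .074
python3 - <<'E'
from h import *
d=ctrl.get_image("scene");p=np.load("p.npy")
cv2.imwrite("pics/s3.png",cv2.resize(d["frame"][90:270,220:400,::-1],None,fx=3.3,fy=3.3,interpolation=2))
e=ctrl.get_state()["eef_pos"]
for X in(e,world(p,ball(p[3]))[0]):print((proj(d,X)-[220,90])*3.3)
E
```

```text
time_s: 7.5
eef_pos: [0.6449, 0.0203, 0.1005]
tcp_rot: [0.24, 0.109, 0.964, -0.027]
contact_force: [-1.2, -0.5, -1.2]
grip_width: 0.04
grasp_force: 0.0
rot [-0.003 -0.012  0.008] q [-0.11  0.2   2.03 -0.13  0.43 -1.34]
0.15 shift [-35.  10.  77.]
0.06 shift [ 7.  0. -2.]
0 shift [ 35.  -6. -55.]
[[191.54244728 358.75315181]]
[[157.00498158 441.19152138]]
```

View pics/s3.png

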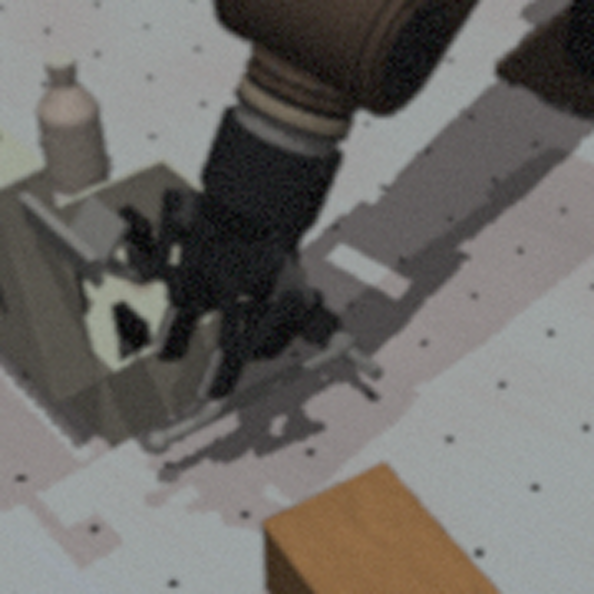

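The scene view shows the fingertips at (170,355) and (220,392), straddling the rod plane, with the ball at (157,440) where I predicted it. I advance and grip the ball.

```bash
python3 -m inch '[{"tx":14,"ty":-2,"tz":-22,"rx":0,"ry":0,"rz":0},{"tx":25,"ty":-4,"tz":-42,"rx":0,"ry":0,"rz":0},{"tx":35,"ty":-6,"tz":-55,"rx":0,"ry":0,"rz":0},{"tx":35,"ty":-6,"tz":-55,"rx":0,"ry":0,"rz":0},{"tx":35,"ty":-6,"tz":-55,"rx":0,"ry":0,"rz":0}]'; python3 -m inch '[{"tx":0,"ty":0,"tz":0,"rx":0,"ry":0,"rz":0},{"tx":0,"ty":0,"tz":0,"rx":0,"ry":0,"rz":0},{"tx":0,"ty":0,"tz":0,"rx":0,"ry":0,"rz":0},{"tx":0,"ty":0,"tz":0,"rx":0,"ry":0,"rz":0},{"tx":0,"ty":0,"tz":0,"rx":0,"ry":0,"rz":0},{"tx":0,"ty":0,"tz":0,"rx":0,"ry":0,"rz":0}]' 6; python3 g.py .5 .074
```

```text
time_s: 7.97
eef_pos: [0.6826, 0.0151, 0.0535]
tcp_rot: [0.246, 0.108, 0.963, -0.026]
contact_force: [0.6, 0.7, 1.1]
grip_width: 0.04
grasp_force: 0.0
time_s: 8.47
eef_pos: [0.6828, 0.0144, 0.0533]
tcp_rot: [0.246, 0.108, 0.963, -0.027]
contact_force: [0.0, -5.2, -1.0]
grip_width: 0.012
grasp_force: 58.4
rot [-0.002  0.001  0.006] q [-0.11  0.35  1.95 -0.16  0.35 -1.32]
0.15 shift [-73.  16. 124.]
0.06 shift [-31.   6.  45.]
0 shift [-3.  0. -8.]
```

```bash
python3 -m inch '[{"tx":-1,"ty":0,"tz":10,"rx":0,"ry":0,"rz":0},{"tx":-3,"ty":0,"tz":20,"rx":0,"ry":0,"rz":0},{"tx":-7,"ty":1,"tz":36,"rx":0,"ry":0,"rz":0},{"tx":-12,"ty":2,"tz":51,"rx":0,"ry":0,"rz":0},{"tx":-19,"ty":4,"tz":65,"rx":0,"ry":0,"rz":0},{"tx":-27,"ty":6,"tz":79,"rx":0,"ry":0,"rz":0},{"tx":-27,"ty":6,"tz":79,"rx":0,"ry":0,"rz":0}]'; python3 g.py .5 .6;python3 - <<'E'
from h import *
d=ctrl.get_image("scene");p=np.load("p.npy")
cv2.imwrite("pics/s4.png",cv2.resize(d["frame"][90:270,220:400,::-1],None,fx=3.3,fy=3.3,interpolation=2))
for a in(.5,.6,.7):print((proj(d,world(p,ball(a))[0])-[220,90])*3.3)
E
```

```text
time_s: 9.05
eef_pos: [0.6531, 0.021, 0.1321]
tcp_rot: [0.243, 0.108, 0.964, -0.027]
contact_force: [-3.8, -5.8, -0.9]
grip_width: 0.0072
grasp_force: 44.7
rot [-0.001 -0.005  0.006] q [-0.1   0.17  2.   -0.12  0.49 -1.36]
0.15 shift [-70.  15. 124.]
0.06 shift [-28.   6.  45.]
0 shift [ 0. -0. -8.]
[[173.7591686  356.73025983]]
[[183.30627183 334.83842937]]
[[194.86312517 312.7820602 ]]
```

View pics/s4.png

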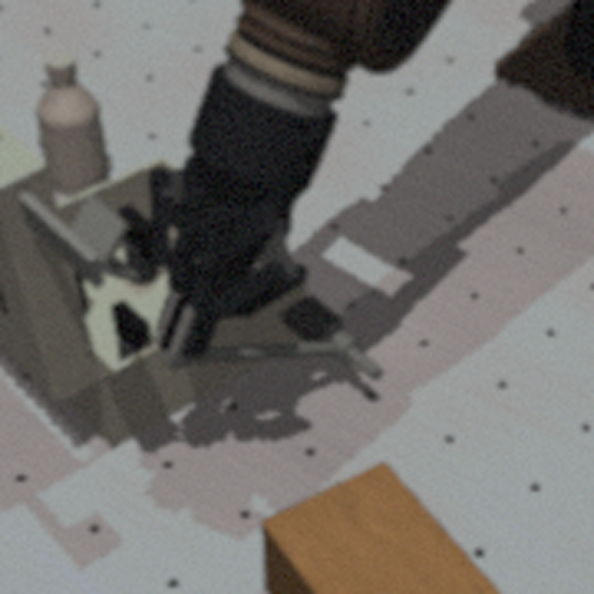

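The rod has come up to only about 0.5 rad, with the ball near crop (174,355). The fingertips hold just its upper edge, so I'll reopen, go deeper and regrip.

```bash
python3 g.py .5 .5; python3 -m inch '[{"tx":0,"ty":0,"tz":0,"rx":0,"ry":0,"rz":0},{"tx":0,"ty":0,"tz":0,"rx":0,"ry":0,"rz":0},{"tx":0,"ty":0,"tz":0,"rx":0,"ry":0,"rz":0},{"tx":5,"ty":-1,"tz":-10,"rx":0,"ry":0,"rz":0},{"tx":10,"ty":-2,"tz":-20,"rx":0,"ry":0,"rz":0},{"tx":10,"ty":-2,"tz":-28,"rx":0,"ry":0,"rz":0},{"tx":10,"ty":-2,"tz":-28,"rx":0,"ry":0,"rz":0},{"tx":10,"ty":-2,"tz":-28,"rx":0,"ry":0,"rz":0}]' 36;  python3 g.py .5 .5; python3 - <<'E'
from h import *
d=ctrl.get_image("scene")
cv2.imwrite("pics/s5.png",cv2.resize(d["frame"][130:230,240:360,::-1],None,fx=5,fy=5,interpolation=2))
p=np.load("p.npy")
for a in(.4,.5,.6):print((proj(d,world(p,ball(a))[0])-[240,130])*5)
E
```

```text
rot [-0.002 -0.004  0.006] q [-0.1   0.17  2.   -0.12  0.48 -1.36]
0.15 shift [-62.  13. 110.]
0.06 shift [-20.   4.  31.]
0 shift [  8.  -2. -21.]
time_s: 9.77
eef_pos: [0.6649, 0.0194, 0.1023]
tcp_rot: [0.245, 0.108, 0.963, -0.026]
contact_force: [0.2, 0.4, 0.4]
grip_width: 0.0359
grasp_force: 0.0
rot [-0.003 -0.002  0.006] q [-0.1   0.24  1.98 -0.13  0.43 -1.35]
0.15 shift [-74.  15. 140.]
0.06 shift [-32.   6.  61.]
0 shift [-3. -1.  8.]
[[151.99534595 372.94283394]]
[[163.27146757 340.50039367]]
[[177.7367755  307.33095358]]
```

View pics/s5.png

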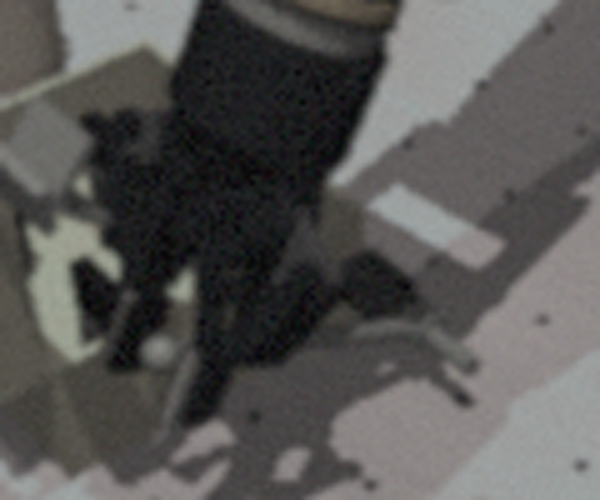

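The ball, at crop (160,350), means the rod is at about 0.47 rad; it now sits well between the fingers. I close again.

```bash
python3 -m inch '[{"tx":0,"ty":0,"tz":0,"rx":0,"ry":0,"rz":0},{"tx":0,"ty":0,"tz":0,"rx":0,"ry":0,"rz":0},{"tx":0,"ty":0,"tz":0,"rx":0,"ry":0,"rz":0},{"tx":0,"ty":0,"tz":0,"rx":0,"ry":0,"rz":0},{"tx":0,"ty":0,"tz":0,"rx":0,"ry":0,"rz":0}]' 8; python3 -m inch '[{"tx":-4,"ty":1,"tz":10,"rx":0,"ry":0,"rz":0},{"tx":-8,"ty":2,"tz":18,"rx":0,"ry":0,"rz":0},{"tx":-8,"ty":2,"tz":18,"rx":0,"ry":0,"rz":0}]'; python3 - <<'E'
from h import *
p=np.load("p.npy");b=world(p,ball(.6))[0]
for a in(.7,.8,.9,1.,1.1,1.175,1.2):print(a,((world(p,ball(a))[0]-b)*1000).round(0))
E
```

```text
time_s: 10.23
eef_pos: [0.6656, 0.0181, 0.1039]
tcp_rot: [0.246, 0.108, 0.963, -0.027]
contact_force: [-0.5, -5.4, 0.2]
grip_width: 0.0126
grasp_force: 58.4
time_s: 10.48
eef_pos: [0.6559, 0.0202, 0.1211]
tcp_rot: [0.244, 0.108, 0.963, -0.027]
contact_force: [-3.4, -6.5, -2.0]
grip_width: 0.0123
grasp_force: 58.5
0.7 [-9.  2. 13.]
0.8 [-20.   4.  24.]
0.9 [-32.   7.  35.]
1.0 [-45.  10.  44.]
1.1 [-58.  13.  52.]
1.175 [-69.  15.  57.]
1.2 [-72.  16.  59.]
```

```bash
python3 -m inch '[{"tx":-9,"ty":2,"tz":13,"rx":0,"ry":0,"rz":0},{"tx":-20,"ty":4,"tz":24,"rx":0,"ry":0,"rz":0},{"tx":-32,"ty":7,"tz":35,"rx":0,"ry":0,"rz":0},{"tx":-45,"ty":10,"tz":44,"rx":0,"ry":0,"rz":0},{"tx":-58,"ty":13,"tz":52,"rx":0,"ry":0,"rz":0},{"tx":-69,"ty":15,"tz":57,"rx":0,"ry":0,"rz":0},{"tx":-69,"ty":15,"tz":57,"rx":0,"ry":0,"rz":0}]'; python3 g.py .5 1.175
```

```text
time_s: 11.07
eef_pos: [0.5867, 0.0352, 0.1788]
tcp_rot: [0.245, 0.107, 0.963, -0.028]
contact_force: [-2.3, -7.1, -1.6]
grip_width: 0.012
grasp_force: 58.6
rot [ 0.001 -0.002  0.005] q [-0.09 -0.04  2.12 -0.12  0.57 -1.35]
0.15 shift [-72.  16. 134.]
0.06 shift [-30.   7.  55.]
0 shift [-2.  0.  2.]
```

```bash
python3 -m inch '[{"tx":0,"ty":0,"tz":0,"rx":0,"ry":0,"rz":0},{"tx":0,"ty":0,"tz":0,"rx":0,"ry":0,"rz":0},{"tx":0,"ty":0,"tz":0,"rx":0,"ry":0,"rz":0},{"tx":-10,"ty":2,"tz":18,"rx":0,"ry":0,"rz":0},{"tx":-28,"ty":6,"tz":52,"rx":0,"ry":0,"rz":0},{"tx":-42,"ty":9,"tz":79,"rx":0,"ry":0,"rz":0},{"tx":-57,"ty":12,"tz":106,"rx":0,"ry":0,"rz":0},{"tx":-70,"ty":15,"tz":132,"rx":0,"ry":0,"rz":0}]' 36; python3 - <<'E'
from h import *
d=ctrl.get_image("scene");p=np.load("p.npy")
cv2.imwrite("pics/s6.png",cv2.resize(d["frame"][60:240,180:400,::-1],None,fx=3.3,fy=3.3,interpolation=2))
o=[180,60]
for a in(1.1,1.175,1.25):print("ball",(proj(d,world(p,ball(a))[0])-o)*3.3)
for a in(1.5,1.55,1.6):print("bar",(proj(d,world(p,[bar(a,.06),bar(a,-.06)]))-o).ravel()*3.3)
E
python3 g.py 0 1.175
```

```text
time_s: 11.73
eef_pos: [0.5178, 0.0517, 0.3119]
tcp_rot: [0.246, 0.108, 0.963, -0.026]
contact_force: [0.7, -0.0, -0.4]
grip_width: 0.036
grasp_force: 0.0
ball [[389.80539782 328.53021812]]
ball [[403.79761415 314.90258449]]
ball [[418.19869155 302.19805711]]
bar [149.32045894 161.48150701  45.72455627  76.31342338]
bar [131.31503305 168.92593967  28.53451087  82.53385401]
bar [113.28921529 177.35546407  11.39377832  89.68920661]
rot [0.106 0.499 0.006] q [-0.06 -0.36  2.13 -0.1   0.87 -1.37]
0.15 shift [ 63. -16.  11.]
0.06 shift [ 63. -16. -79.]
0 shift [  63.  -16. -139.]
```

View pics/s6.png

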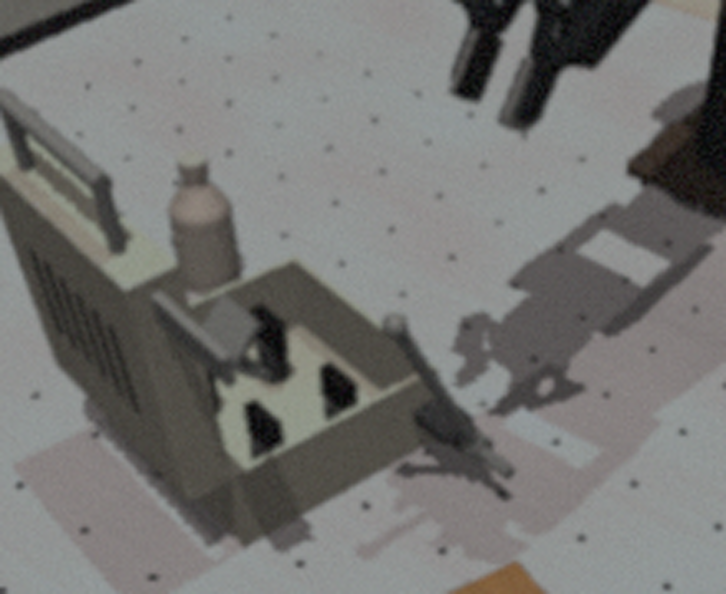

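The ball at crop (396,323) puts the rod at about 1.14 rad, well within the saddle mouth. The bar ends at (103,180) and (5,95) put the hood at about 1.61 rad, staying up by itself. Back to the bar.

```bash
cat > b.py <<'E'
from h import *
from scipy.spatial.transform import Rotation as R
import sys
p=np.load("p.npy");s=ctrl.get_state();q=s["tcp_rot"];a=float(sys.argv[1])
z=np.array([0,0,-1.]);y=np.array([1.,0,0])
G=R.from_euler('z',p[2])*R.from_matrix(np.c_[np.cross(y,z),y,z])
print("rot",(G*R.from_quat(np.r_[q[1:],q[0]]).inv()).as_rotvec().round(3),"q",np.round(s["q"],2))
g=world(p,bar(a))[0]+np.array([.003,.003,-.005])
print("shift",((g-s["eef_pos"])*1000).round(0))
E
python3 b.py 1.615
```

```text
rot [ 0.474  0.308 -1.528] q [-0.06 -0.36  2.13 -0.1   0.87 -1.37]
shift [ 163. -183.  -35.]
```

```bash
python3 -m inch '[{"tx":0,"ty":0,"tz":40,"rx":0.474,"ry":0.308,"rz":-1.528},{"tx":0,"ty":-20,"tz":70,"rx":0.474,"ry":0.308,"rz":-1.528},{"tx":0,"ty":-50,"tz":70,"rx":0.474,"ry":0.308,"rz":-1.528},{"tx":0,"ty":-80,"tz":70,"rx":0.474,"ry":0.308,"rz":-1.528},{"tx":10,"ty":-110,"tz":70,"rx":0.474,"ry":0.308,"rz":-1.528},{"tx":30,"ty":-140,"tz":70,"rx":0.474,"ry":0.308,"rz":-1.528},{"tx":60,"ty":-160,"tz":70,"rx":0.474,"ry":0.308,"rz":-1.528},{"tx":90,"ty":-183,"tz":70,"rx":0.474,"ry":0.308,"rz":-1.528},{"tx":120,"ty":-183,"tz":70,"rx":0.474,"ry":0.308,"rz":-1.528},{"tx":140,"ty":-183,"tz":70,"rx":0.474,"ry":0.308,"rz":-1.528}]' 40; python3 b.py 1.615
```

```text
time_s: 12.62
eef_pos: [0.6609, -0.1332, 0.3789]
tcp_rot: [0.058, 0.658, 0.751, -0.004]
contact_force: [0.3, -0.2, 0.1]
grip_width: 0.0401
grasp_force: 0.0
rot [ 0.097  0.067 -0.348] q [-0.33  0.17  1.48 -0.05  1.39 -0.46]
shift [ 21.   3. -95.]
```

```bash
python3 -m inch '[{"tx":21,"ty":3,"tz":0,"rx":0.097,"ry":0.067,"rz":-0.348},{"tx":21,"ty":3,"tz":0,"rx":0.097,"ry":0.067,"rz":-0.348},{"tx":21,"ty":3,"tz":0,"rx":0.097,"ry":0.067,"rz":-0.348},{"tx":21,"ty":3,"tz":-25,"rx":0.097,"ry":0.067,"rz":-0.348},{"tx":21,"ty":3,"tz":-50,"rx":0.097,"ry":0.067,"rz":-0.348},{"tx":21,"ty":3,"tz":-75,"rx":0.097,"ry":0.067,"rz":-0.348},{"tx":21,"ty":3,"tz":-92,"rx":0.097,"ry":0.067,"rz":-0.348},{"tx":21,"ty":3,"tz":-92,"rx":0.097,"ry":0.067,"rz":-0.348}]'; python3 b.py 1.615;  python3 -m inch '[{"tx":0,"ty":0,"tz":0,"rx":0,"ry":0,"rz":0},{"tx":0,"ty":0,"tz":0,"rx":0,"ry":0,"rz":0},{"tx":0,"ty":0,"tz":0,"rx":0,"ry":0,"rz":0},{"tx":0,"ty":0,"tz":0,"rx":0,"ry":0,"rz":0},{"tx":0,"ty":0,"tz":0,"rx":0,"ry":0,"rz":0},{"tx":0,"ty":0,"tz":0,"rx":0,"ry":0,"rz":0}]' 6; python3 b.py 1.615
```

```text
time_s: 13.28
eef_pos: [0.6779, -0.1279, 0.2815]
tcp_rot: [-0.003, 0.777, 0.63, -0.002]
contact_force: [0.9, 0.2, -0.7]
grip_width: 0.0402
grasp_force: 0.0
rot [-0.002 -0.007 -0.008] q [-0.33  0.3   1.49 -0.    1.36 -0.12]
shift [ 4. -3.  2.]
time_s: 13.78
eef_pos: [0.6805, -0.129, 0.2906]
tcp_rot: [0.003, 0.777, 0.629, 0.002]
contact_force: [1.8, 1.6, 2.3]
grip_width: 0.0096
grasp_force: 58.9
rot [ 0.003  0.006 -0.007] q [-0.33  0.29  1.49 -0.    1.36 -0.12]
shift [ 2. -2. -7.]
```

```bash
python3 -m inch '[{"tx":-13,"ty":3,"tz":1,"rx":0,"ry":0,"rz":0},{"tx":-24,"ty":5,"tz":2,"rx":0,"ry":0,"rz":0},{"tx":-34,"ty":8,"tz":2,"rx":0,"ry":0,"rz":0},{"tx":-45,"ty":10,"tz":1,"rx":0,"ry":0,"rz":0},{"tx":-56,"ty":12,"tz":0,"rx":0,"ry":0,"rz":0},{"tx":-67,"ty":15,"tz":-2,"rx":0,"ry":0,"rz":0},{"tx":-77,"ty":17,"tz":-4,"rx":0,"ry":0,"rz":0},{"tx":-88,"ty":19,"tz":-7,"rx":0,"ry":0,"rz":0},{"tx":-98,"ty":22,"tz":-11,"rx":0,"ry":0,"rz":0},{"tx":-108,"ty":24,"tz":-15,"rx":0,"ry":0,"rz":0}]'; python3 b.py 1.1; python3 - <<'E'
from h import *
d=ctrl.get_image("scene");p=np.load("p.npy")
cv2.imwrite("pics/s7.png",cv2.resize(d["frame"][80:230,200:380,::-1],None,fx=4,fy=4,interpolation=2))
o=[200,80]
for a in(1.1,1.14,1.175,1.21):print("ball",(proj(d,world(p,ball(a))[0])-o)*4)
for a in(1.05,1.1,1.15):print("sad",(proj(d,world(p,saddle(a)))-o).ravel()*4)
b=world(p,bar(1.1))[0]
for a in(1.05,1.,.95,.92,.9,.88,.86,.84,.82,.8):print(a,((world(p,bar(a))[0]-b)*1000).round(0))
E
```

```text
time_s: 14.62
eef_pos: [0.5721, -0.1058, 0.2766]
tcp_rot: [0.004, 0.777, 0.629, 0.001]
contact_force: [-0.3, -0.5, 6.0]
grip_width: 0.0096
grasp_force: 60.7
rot [ 0.005  0.007 -0.007] q [-0.36  0.05  1.78 -0.    1.3  -0.15]
shift [ 1. -1. -7.]
ball [[392.4913913  318.21844621]]
ball [[401.4660174 309.2773616]]
ball [[409.45165352 301.70010241]]
ball [[417.54527174 294.36672448]]
sad [364.47140602 291.88191889]
sad [352.70322424 291.35344055]
sad [340.4882182  291.53864949]
1.05 [-10.   2.  -4.]
1.0 [-20.   4.  -9.]
0.95 [-29.   6. -15.]
0.92 [-34.   8. -18.]
0.9 [-38.   8. -21.]
0.88 [-42.   9. -23.]
0.86 [-45.  10. -26.]
0.84 [-49.  11. -28.]
0.82 [-52.  11. -31.]
0.8 [-55.  12. -34.]
```

View pics/s7.png

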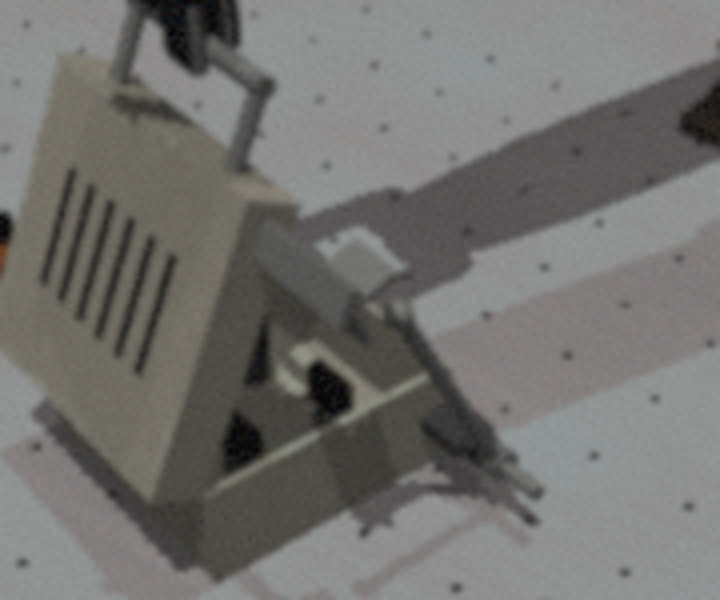

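The ball is at crop (400,310), rod about 1.14 rad, about 5 mm off the V's centre and well inside its ±17 mm mouth. The saddle is at (365,270), just behind and above it. I lower slowly.

```bash
python3 -m inch '[{"tx":-5,"ty":1,"tz":-2,"rx":0,"ry":0,"rz":0},{"tx":-10,"ty":2,"tz":-4,"rx":0,"ry":0,"rz":0},{"tx":-15,"ty":3,"tz":-7,"rx":0,"ry":0,"rz":0},{"tx":-20,"ty":4,"tz":-9,"rx":0,"ry":0,"rz":0},{"tx":-25,"ty":5,"tz":-12,"rx":0,"ry":0,"rz":0},{"tx":-29,"ty":6,"tz":-15,"rx":0,"ry":0,"rz":0},{"tx":-34,"ty":8,"tz":-18,"rx":0,"ry":0,"rz":0},{"tx":-38,"ty":8,"tz":-21,"rx":0,"ry":0,"rz":0},{"tx":-38,"ty":8,"tz":-21,"rx":0,"ry":0,"rz":0}]'; python3 b.py .9;  python3 -m inch '[{"tx":-2,"ty":0,"tz":-1,"rx":0,"ry":0,"rz":0},{"tx":-4,"ty":1,"tz":-2,"rx":0,"ry":0,"rz":0},{"tx":-6,"ty":1,"tz":-4,"rx":0,"ry":0,"rz":0},{"tx":-7,"ty":2,"tz":-5,"rx":0,"ry":0,"rz":0},{"tx":-7,"ty":2,"tz":-5,"rx":0,"ry":0,"rz":0}]'; python3 b.py .86
```

```text
time_s: 15.42
eef_pos: [0.5324, -0.0972, 0.2529]
tcp_rot: [0.001, 0.777, 0.629, -0.001]
contact_force: [-3.3, 0.0, 5.6]
grip_width: 0.0099
grasp_force: 63.3
rot [ 0.003 -0.    -0.008] q [-0.37 -0.02  1.9  -0.    1.26 -0.16]
shift [ 3. -1. -4.]
time_s: 15.83
eef_pos: [0.5256, -0.0957, 0.2479]
tcp_rot: [0.001, 0.777, 0.63, -0.002]
contact_force: [-6.8, -1.9, 6.7]
grip_width: 0.0095
grasp_force: 63.4
rot [ 0.004 -0.    -0.008] q [-0.37 -0.03  1.92 -0.    1.25 -0.16]
shift [ 3. -1. -4.]
```

```bash
python3 -m inch '[{"tx":-1,"ty":0,"tz":-1,"rx":0,"ry":0,"rz":0},{"tx":-3,"ty":1,"tz":-2,"rx":0,"ry":0,"rz":0},{"tx":-4,"ty":1,"tz":-3,"rx":0,"ry":0,"rz":0},{"tx":-4,"ty":1,"tz":-3,"rx":0,"ry":0,"rz":0}]';  python3 -m inch '[{"tx":-1,"ty":0,"tz":-1,"rx":0,"ry":0,"rz":0},{"tx":-3,"ty":1,"tz":-2,"rx":0,"ry":0,"rz":0},{"tx":-3,"ty":1,"tz":-3,"rx":0,"ry":0,"rz":0},{"tx":-3,"ty":1,"tz":-3,"rx":0,"ry":0,"rz":0}]'; python3 b.py .82; python3 - <<'E'
from h import *
d=ctrl.get_image("scene");p=np.load("p.npy")
cv2.imwrite("pics/s8.png",cv2.resize(d["frame"][110:220,250:370,::-1],None,fx=5,fy=5,interpolation=2))
o=[250,110]
for a in(1.1,1.175,1.21):print("ball",(proj(d,world(p,ball(a))[0])-o)*5)
for a in(.8,.837,.88):print("sad",(proj(d,world(p,saddle(a)))-o).ravel()*5)
E
```

```text
time_s: 16.17
eef_pos: [0.5233, -0.0952, 0.2461]
tcp_rot: [0.004, 0.777, 0.629, 0.0]
contact_force: [-2.1, -3.1, 8.1]
grip_width: 0.0094
grasp_force: 63.5
time_s: 16.5
eef_pos: [0.5229, -0.0951, 0.2458]
tcp_rot: [0.008, 0.777, 0.629, 0.003]
contact_force: [2.0, -3.8, 11.8]
grip_width: 0.0098
grasp_force: 64.1
rot [ 0.008  0.014 -0.007] q [-0.37 -0.04  1.94 -0.    1.23 -0.16]
shift [-2. -0. -8.]
ball [[240.61423913 247.77305776]]
ball [[261.8145669  227.12512801]]
ball [[271.93158968 217.95840559]]
sad [269.75464833 230.65184598]
sad [261.30836832 227.0790402 ]
sad [251.0189657 223.4420731]
```

View pics/s8.png

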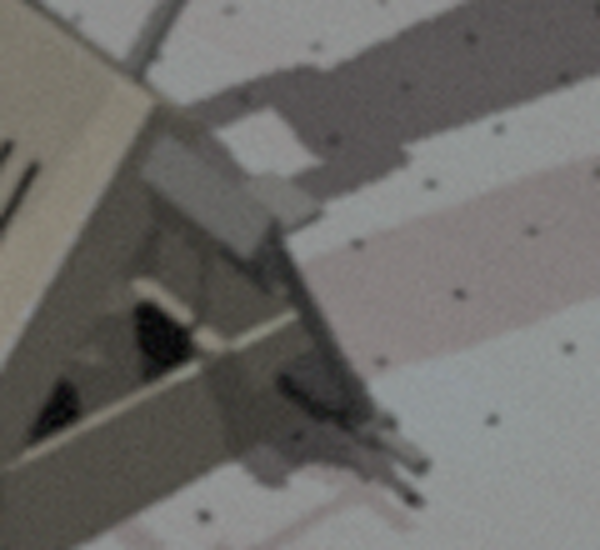

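The tool has stopped at a bar position equal to about 0.83 rad, with the upward force rising to 12 N. In the picture the rod runs up from crop (390,430) into the saddle at (275,240), so the ball is seated. I release with a small opening and rise.

```bash
python3 -m inch '[{"tx":0,"ty":0,"tz":0,"rx":0,"ry":0,"rz":0},{"tx":0,"ty":0,"tz":0,"rx":0,"ry":0,"rz":0},{"tx":0,"ty":0,"tz":0,"rx":0,"ry":0,"rz":0},{"tx":0,"ty":0,"tz":0,"rx":0,"ry":0,"rz":0},{"tx":0,"ty":0,"tz":15,"rx":0,"ry":0,"rz":0},{"tx":0,"ty":0,"tz":40,"rx":0,"ry":0,"rz":0},{"tx":0,"ty":0,"tz":75,"rx":0,"ry":0,"rz":0},{"tx":-20,"ty":0,"tz":110,"rx":0,"ry":0,"rz":0},{"tx":-20,"ty":0,"tz":110,"rx":0,"ry":0,"rz":0},{"tx":-20,"ty":0,"tz":110,"rx":0,"ry":0,"rz":0}]' 26; python3 - <<'E'
from h import *
d=ctrl.get_image("scene");p=np.load("p.npy")
cv2.imwrite("pics/s9.png",cv2.resize(d["frame"][60:300,180:420,::-1],None,fx=2.5,fy=2.5,interpolation=2))
o=[180,60]
for a in(.8,.837,.88):print("bar",(proj(d,world(p,[bar(a,.06),bar(a,-.06)]))-o).ravel()*2.5,"sad",(proj(d,world(p,saddle(a)))-o).ravel()*2.5)
E
```

```text
time_s: 17.38
eef_pos: [0.4999, -0.093, 0.3537]
tcp_rot: [0.003, 0.777, 0.629, 0.001]
contact_force: [0.7, -0.2, -1.0]
grip_width: 0.0261
grasp_force: 0.0
bar [276.29881757 118.59791923 195.46349877  62.49260105] sad [309.87732417 240.32592299]
bar [269.75079104 115.70191425 188.76050621  59.35642226] sad [305.65418416 238.5395201 ]
bar [261.7887426  112.69750708 180.65180741  56.04755219] sad [300.50948285 236.72103655]
```

View pics/s9.png

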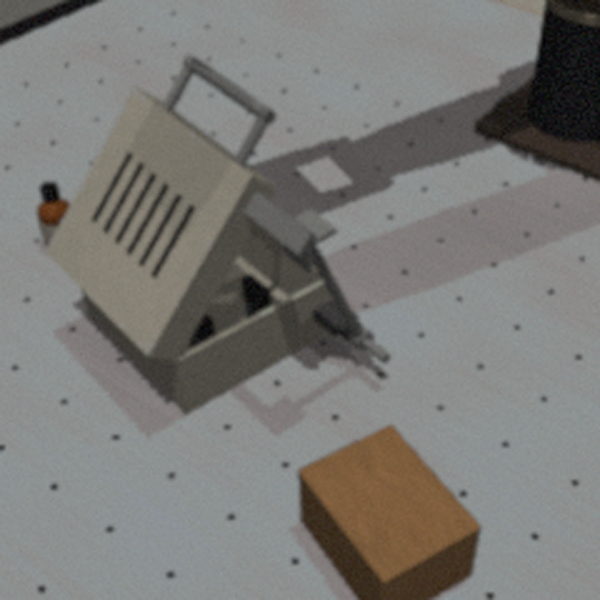

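The hood rests propped, with its bar ends at crop (270,116) and (190,62). That matches 0.837 rad. The saddle sits on the rod's ball at about (308,238), and the gripper is clear.

```bash
python3 -c "
from plant import ctrl
print(ctrl.close_job())"
```

```text
the job is handed in; nothing more can be done
None
```

The job is handed in: the hood is propped at about 0.837 rad with its saddle on the rod's ball, the gripper is clear, and the bottles and box were never touched.

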